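Fit the sensor bar on a heating bath and hold a contact probe on it

TASK

Lay the aluminium sensor bar, handle up, across the heating bath so that it sits down in both black rests on the rim with about equal overhang, and let go of it. Then take the yellow contact probe out of its blue holder and hold it upright with its tip on the orange spot of the bar, pressing gently so that the spring tip is pushed in about half-way. Finish while still holding the probe there, and leave the bottle, beaker and flask alone.

Things in the scene. Friction and masses are not known exactly. Their poses are not given: they have to be found in the camera images.
- bath: Fixed round white heating bath, outer radius 111 mm, open pan of radius 89 mm and 95 mm deep, steel rim 137 mm up; control panel on its -x side. Origin: centre of its underside, z up. Two black U-shaped rests stand on the rim at y = +102 and -102 mm; floors 145 mm up, 20 mm long along y, cheeks 11 mm higher and 38 mm apart inside. The bar lies along the bath's y, either way round.
- rest_mid (a point): Point midway between the two rests at the height of their floors (145 mm above the bench): the middle of the bar's underside belongs here. Axes as the bath's; the rests lie along +y and -y.
- bar: Loose aluminium sensor bar, 250 mm along its y, 30 mm along its x, 8 mm thick, about 0.2 kg. Origin: centre of its underside; z up. A black handle block stands on its middle (14 mm along x, 44 mm along y, from 8 to 48 mm above the underside). It starts flat on the bench, pointing roughly away from the robot.
- bar_handle (a point): Centre of the grip part of the bar's black handle, 34 mm above the bar's underside, on the bar's centre line (the handle top is 14 mm higher, the bar's top face 26 mm lower); same axes as the bar. The handle is grasped across its 14 mm width (the bar's x).
- bar_spot (a point): Centre of the orange spot (radius 9 mm, in a white ring) on the bar's top face, 60 mm from the bar's middle towards its +y; 8 mm above the underside. Same axes as the bar.
- holder: Fixed blue block 70 x 70 x 80 mm high with a 14 mm round hole 74 mm deep down from the centre of its top; the probe's shank hangs in the hole and its flange rests on the block's top. Origin: centre of its underside, z up.
- probe: Contact probe, about 0.13 kg, starts upright in the holder. Origin: centre of its flange's underside, z along the probe away from the tip. Above: black flange 34 x 34 x 6 mm, yellow handle 22 x 22 mm from 6 to 86 mm. Below: steel shank 9 mm thick, 45 mm long, then the copper spring tip, 7 mm thick, ending 65 mm below the origin when not pressed.
- probe_grip (a point): Point on the axis of the probe's yellow handle, 60 mm above the flange's underside (26 mm below the handle's top); 125 mm above the unpressed tip. Axes are the probe's: z along the probe, x and y square to the handle's flat sides.
- probe_tip (a point): End of the copper spring tip (it moves with the tip as that is pushed in). Axes as the probe's.
- plunger (a joint): How far the spring tip is pushed into the probe, in m: 0 free, 0.010 fully in (hard stop). It takes about 1 N to start and 0.3 N more per mm: about 2.4 N half-way.
- amber_bottle: Bystander: amber bottle with blue cap, 68 mm across, 150 mm high. Origin: centre of its underside.
- beaker: Bystander: glass beaker, 70 mm across, 90 mm high. Origin: centre of its underside.
- flask: Bystander: green-tinted conical flask, 84 mm across, 122 mm high. Origin: centre of its underside.
Mind the look-alikes: they are no part of the job. Leave any pink or red look-alike of the probe alone.

How it is judged:
On the way:
1. the bar lies down in both rests across the bath, handle up, and has been let go (x of bar in the frame of bath between -0.007 and 0.007 m and y of bar in the frame of bath between -0.018 and 0.018 m and z of bar in the frame of bath between 0.141 and 0.149 m and angle between the y axis of bar and the y axis of bath, either way round below 0.12 rad and angle between bar's own z axis and vertical below 0.05 rad and contact force between each of the arm, the fingers and bar below 0.05 N and contact force between bar and bath above 0.3 N and linear speed of bar below 0.02 m/s), for 0.2 s.
At the end, for the whole second after the job is handed in: Bar free in both rests, handle up (7 mm across, 18 mm along, 0.12 rad); probe still in the fingers and at rest, upright within 0.12 rad, tip touching the bar within 9 mm of the spot's centre, spring tip in 2 to 8 of 10 mm, 0.8 to 5 N; bottle, beaker and flask undisturbed (x of bar in the frame of bath between -0.007 and 0.007 m and y of bar in the frame of bath between -0.018 and 0.018 m and z of bar in the frame of bath between 0.141 and 0.149 m and angle between the y axis of bar and the y axis of bath, either way round below 0.12 rad and angle between bar's own z axis and vertical below 0.05 rad and contact force between each of the arm, the fingers and bar below 0.05 N and contact force between bar and bath above 0.3 N and horizontal distance between probe_tip and bar_spot below 0.009 m and z of probe_tip in the frame of bar_spot between -0.003 and 0.003 m and angle between probe's own z axis and vertical below 0.12 rad and value of joint plunger between 0.002 and 0.008 m and contact force between probe and bar between 0.8 and 5 N and contact force between the fingers and probe above 1 N and contact force between probe and bath below 0.05 N and contact force between probe and holder below 0.05 N and linear speed of probe below 0.02 m/s); the arm keeps its last pose, push and grip.
It fails at once if the probe is pressed hard on the bar (over 12 N) (contact force between probe and bar above 12 N).
It fails at once if the amber bottle is shifted over 30 mm or tipped (distance of amber_bottle from where it was at the start of the episode above 0.03 m or angle between amber_bottle's own z axis and vertical above 0.3 rad).
It fails at once if the beaker is shifted over 30 mm or tipped (distance of beaker from where it was at the start of the episode above 0.03 m or angle between beaker's own z axis and vertical above 0.3 rad).
It fails at once if the flask is shifted over 30 mm or tipped (distance of flask from where it was at the start of the episode above 0.03 m or angle between flask's own z axis and vertical above 0.3 rad).
It also fails if it takes over 51 s, if anything falls off the work surface, if the arm or the gripper's body presses on something with over 40 N, if the wrist force passes 120 N, or if a joint passes its speed limit or range.

ROBOT

A 7-joint arm with a two-finger parallel gripper is mounted at the origin on the work surface. World frame = base frame: x ahead of the robot, y to its left, z up, the work surface at z = 0. Lengths are in m, angles in rad, forces in N, time in s.
With the tool pointing down it reaches from about 0.4 to 0.875 m from the base axis. Payload 19.3 kg.
Tool frame: the origin (TCP) lies at the very end of the fingers, on their centre line; the grasp point (between the pads) lies 19 mm behind it; z points along the fingers, y is the line along which they close (so a half turn about z gives the same grasp; the last joint's range is limited). The gripper opens to 85 mm and grips with 20 to 120 N. Pads are 22 mm wide; open, the fingers measure 114 mm over their backs; the gripper's body (76 mm by 85 mm) begins 54 mm behind the grasp point. The pads swing forward as they close: fully open they stand 13 mm farther back than shut.
Start: joints at [-1.284, 0.521, -0.036, 1.599, 0.021, 1.021, -0.113], TCP at [0.218, 0.586, 0.231] pointing down, gripper open.
Joint ranges: [-2.91, 2.91], [-0.3, 2.13], [-1.5, 1.42], [0.17, 2.43], [-1.26, 4.41], [0.16, 1.93], [-2.52, 2.52]. Speed limits (rad/s): [1.89, 1.89, 2.39, 2.39, 3.01, 3.01, 3.01].

INTERFACE

Orientations are given as [roll, pitch, yaw] about the fixed x, y, z axes, in that order (R = Rz(yaw) Ry(pitch) Rx(roll)).
In Python, from workcell import bot gives the robot as it stands.
- The arm moves only by the tool jog_arm, never from a script. Its argument "motion" is a list of rows, each a list of 5 numbers: the shift along the tool's x, y, z scaled (see below), then the turn about the tool's z scaled (see below), then the opening, from 0 (shut) to 1 (fully open). A call has 1 to 12 rows; each row shifts and turns the commanded pose from where the row before left it, along the tool's axes as they then stand; what a row does not reach is not made up. The controller multiplies each number of a shift by 30 mm and each number of a turn by 0.08 rad. A row lasts 1/10 s, in which the tool goes at most 50 mm and 8.59 degrees, less where a joint would pass 70% of its speed; a pose out of reach is approached as far as the arm can. A call with a number of a shift or a turn outside -1 to 1 is refused whole. A call with a gripper value outside its range is refused whole. The fingers move at their own pace and stop on an object; "newtons" is the grip in N (left out, the last holds). Time passes only in rows, so rows that do not move let the fingers close. It gives the time, the measured TCP pose, the force, the opening and the grip force at its end, in the units of the state.
- bot.observe(): the state, without advancing time (a new reading comes with each control period).
- bot.grab_frame(name): name is "scene" or "top"; returns a dict with "pixels" (480x640x3 uint8, red, green, blue), "fovy" (degrees; the focal length in pixels is half the picture's height over the tangent of half this angle, whatever the lens; pixels are square), "cx", "cy" (the principal point, pixels), "k1" (the pictures are not rectified: a ray, as slopes to the right and down, at radius r is drawn at 1 + k1 r^2 times it, then the intrinsics apply), "rvec" (rotation vector, rad) and "tvec" (3), from world to camera coordinates, as OpenCV has them. Camera axes: x right, y down, z forward; pixel columns grow to the right and rows downward; lengths in m; the calibration is good to about 2 mm. A picture is of the moment at which its call begins. There is no depth.
- bot.job_done(): hands the job in; it is judged then, once.
The state is a dict: "clock": time; "qpos": joint angles; "qd": joint speeds; "joint_efforts": joint torques, N m; "position": TCP position; "tool_rot": TCP orientation; "force": force on the tool from outside, world axes, zero at the start; "moment": the same for the moment, N m; "grip_width": finger opening in m; "finger_force": force on a finger pad.
Only numpy, scipy, OpenCV 4.12 (cv2) and the standard library are available. Lean on these libraries where they do the work, as an engineer would, in place of code of your own. Each camera call takes 0.05 s, during which the arm holds its last target. There are 200 camera calls.

## Working session

There is one attempt and no reset: what is moved stays moved. The work goes in short steps, Python scripts to look and compute and a tool call to move; the robot and the scene stay as the last step left them, time stands still between calls to the robot, and variables do not carry over. Pictures are saved under pics/ and viewed, at most 10 in all, crops included, and the job is handed in when it is done.

Besides the shell and the picture viewer there is one more tool, called after "Emit:" as a command line: name --pt "numbers of a row" for each row, then --argument value for the rest. jog_arm: Moves the arm, as the interface text tells. Shifts and turns lie within -1 to 1; 1 stands for 30 mm of shift or 0.08 rad of turn. Its arguments: {"type":"object","properties":{"motion":{"type":"array","items":{"type":"array","items":{"type":"number"}}},"newtons":{"type":"number"}},"required":["motion"]}

```bash
mkdir -p pics; cat > h.py <<'E'
import numpy as np, cv2
from workcell import bot
def cam(f):
    F=240/np.tan(np.radians(f["fovy"])/2); R=cv2.Rodrigues(np.array(f["rvec"],float))[0]
    return F,R,np.array(f["tvec"],float)
def ray(f,u,v):
    F,R,t=cam(f); d=np.array([(u-f["cx"])/F,(v-f["cy"])/F]); s=d.copy()
    for _ in range(30): s=d/(1+f["k1"]*(s@s))
    return -R.T@t, R.T@np.array([s[0],s[1],1.])
def onz(f,u,v,z):
    c,d=ray(f,u,v); return c+d*(z-c[2])/d[2]
def proj(f,P):
    F,R,t=cam(f); p=R@np.array(P,float)+t; s=p[:2]/p[2]; s=s*(1+f["k1"]*(s@s))
    return s*F+[f["cx"],f["cy"]]
def cross2(f1,p1,f2,p2):
    a,d=ray(f1,*p1); b,e=ray(f2,*p2)
    k=np.linalg.lstsq(np.c_[d,-e],b-a,rcond=None)[0]; P,Q=a+d*k[0],b+e*k[1]
    return (P+Q)/2,np.linalg.norm(P-Q)
def save(f,n,box=None,s=1):
    im=cv2.cvtColor(f["pixels"],cv2.COLOR_RGB2BGR)
    if box: im=im[box[1]:box[3],box[0]:box[2]]
    cv2.imwrite("pics/"+n,cv2.resize(im,None,fx=s,fy=s))
E
python3 - <<'E'
from h import *
import pickle
fs={n:bot.grab_frame(n) for n in("scene","top")}
pickle.dump(fs,open("f0.pkl","wb"))
for n,f in fs.items(): save(f,n+"0.png"); c,_=ray(f,320,240); print(n,c,f["fovy"],f["k1"],f["cx"],f["cy"])
print(bot.observe())
E
```

```text
scene [0.97110267 0.32021893 0.99694832] 46.875052251616154 -0.06168737200603456 324.8823036670202 245.32366532766088
top [ 0.44509241 -0.0867072   0.97198712] 56.63554712709907 -0.054669586348546705 319.40633671680786 240.6108766449244
{'clock': 0.1, 'qpos': array([-1.28420043,  0.52197319, -0.03630683,  1.59996319,  0.02122858,
        1.02115159, -0.11277772]), 'qd': array([ 6.76063253e-05, -8.80645544e-04, -4.36696395e-05, -1.32975664e-03,
       -9.82475256e-04, -1.25473924e-03,  1.20834746e-05]), 'joint_efforts': array([ 3.53430412e-03, -9.28487992e+01,  1.98413350e+00, -3.70532405e+01,
        1.82251650e-02,  5.43725284e-03, -6.59359944e-05]), 'position': array([0.21823467, 0.58531067, 0.23076748]), 'tool_rot': array([-3.14048874e+00,  1.14808367e-04,  2.78480542e+00]), 'force': array([-0.07922064, -0.26789766,  0.4407544 ]), 'moment': array([0.02838171, 0.07595068, 0.00663837]), 'finger_force': 0.0, 'grip_width': 0.0856322768488386}
```

View pics/scene0.png

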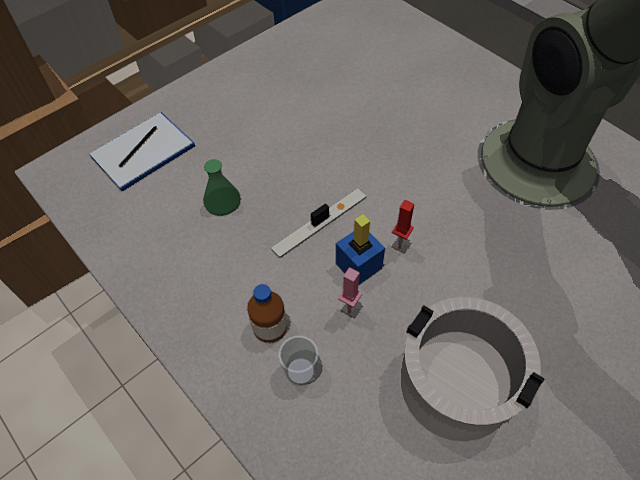

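View pics/top0.png

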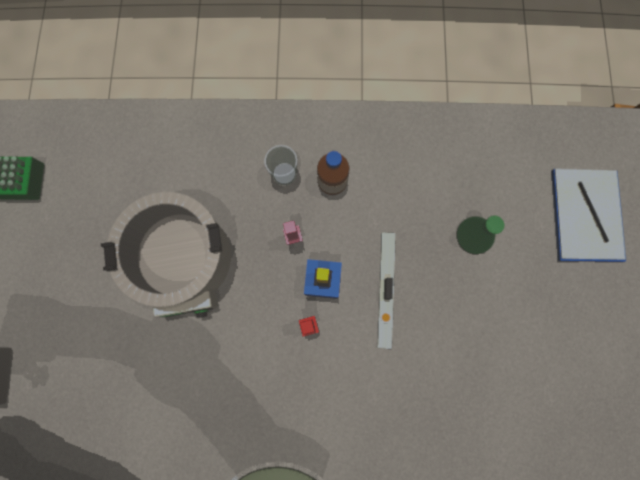

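Scene: the bar lies at (320,222) with its handle at (320,215) and orange spot at (340,206). The yellow probe is at (361,235) in the blue holder, and the bath rests are at (421,320) and (530,390). Top: handle (388,289), spot (386,318), probe (323,276), rests (109,257) and (214,238).

Things that could be taken for the probe: yellow in the blue holder (top 323,276), pink (top 292,232), red (top 309,326). By the description it is the yellow one. Next is a close crop of each area, plus measurements.

```bash
python3 - <<'E'
from h import *
import pickle
fs=pickle.load(open("f0.pkl","rb"))
A=lambda n,b,s:cv2.resize(cv2.cvtColor(fs[n]["pixels"],cv2.COLOR_RGB2BGR)[b[1]:b[3],b[0]:b[2]],s,interpolation=cv2.INTER_CUBIC)
m=np.vstack([np.hstack([A("top",(90,185,240,325),(400,300)),A("top",(265,215,415,355),(400,300))]),
 np.hstack([A("scene",(395,285,555,440),(400,300)),A("scene",(260,180,420,310),(400,300))])])
cv2.imwrite("pics/mos.png",m)
def blobs(n,mask,name,mn=25):
    k,l,st,c=cv2.connectedComponentsWithStats(mask.astype(np.uint8))
    for i in range(1,k):
        if st[i,4]>=mn:
            r=cv2.minAreaRect(np.argwhere(l==i)[:,::-1].astype(np.float32))
            print(n,name,st[i],c[i].round(1),np.round(r[0],1),np.round(r[1],1),round(r[2],1))
for n,f in fs.items():
    p=f["pixels"]; h=cv2.cvtColor(p,cv2.COLOR_RGB2HSV); H,S,V=h[...,0],h[...,1],h[...,2]
    blobs(n,(H>22)&(H<35)&(S>150)&(V>90),"yellow")
    blobs(n,(H>8)&(H<20)&(S>150)&(V>130),"orange",8)
    blobs(n,(H>105)&(H<125)&(S>150)&(V>60),"blue",100)
    dark=p.max(2)<45; dark=dark.copy()
    if n=="top": dark[:, :95]=0; dark[:,400:]=0; dark[:185]=0; dark[330:]=0
    else: dark[:180]=0; dark[:,550:]=0
    blobs(n,dark,"black",30)
E
```

```text
scene orange [338 203   6   6  28] [340.4 205.8] [340.5 205.5] [5. 5.] 90.0
scene blue [336 232  49  35 643] [359.3 249.5] [359.7 245.7] [36.7 32.2] 46.7
scene blue [254 284  17  16 206] [261.6 291.9] [262.  291.5] [15. 16.] 90.0
scene black [121 180  18  11  50] [129.1 184.9] [129.6 184.6] [ 2.7 19.2] 59.0
scene black [311 204  18  23 261] [319.5 214.8] [319.5 214.8] [13.  22.7] 56.3
scene black [349 240  23  15 145] [360.  246.6] [360.3 244.3] [17.7 15.6] 45.0
scene black [359 249  26  19  36] [374.  257.1] [372.8 259.9] [ 5.2 30.8] 55.2
scene black [407 306  26  32 373] [419.7 321.4] [419.5 321.4] [12.7 31.9] 35.8
scene black [271 308  13  18  38] [278.5 318.4] [278.8 317.8] [ 4.5 20.8] 35.2
scene black [263 330  23  12  47] [275.7 338. ] [275.2 337.6] [ 5.8 24.2] 65.6
scene black [508 359  17  41  84] [516.3 383.7] [516.6 379.3] [11.2 42.9] 26.6
scene black [517 373  27  35 447] [529.5 389.5] [529.6 389.6] [14.  33.9] 29.2
top yellow [316 269  13  12 138] [322.3 274.4] [322.  274.5] [11. 12.] 90.0
top orange [383 314   6   7  29] [385.5 317.1] [385.5 317. ] [4.9 4.9] 45.0
top blue [327 152  13  13 123] [333.3 158.3] [333.5 158.5] [12.7 11.3] 45.0
top blue [305 263  35  33 331] [327.1 283.2] [322.5 278.1] [31.7 31.8] 6.3
```

View pics/mos.png

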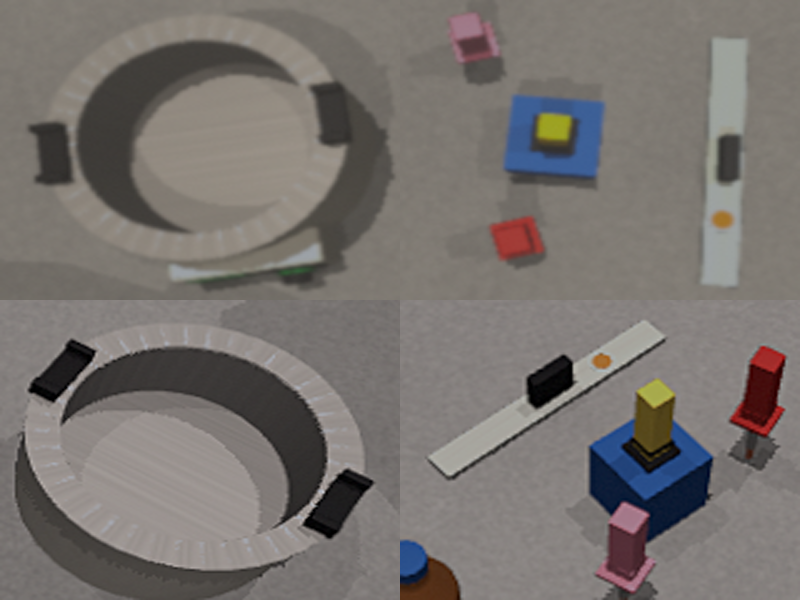

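The mosaic confirms the choices: yellow probe with black flange in the blue block, pink and red ones standing apart, and the bar handle up with its spot on the robot side. The rests show clearly in the scene view. Now positions.

```bash
cat > m.py <<'E'
from h import *
import pickle
fs=pickle.load(open("f0.pkl","rb")); s,t=fs["scene"],fs["top"]
def blob(f,mask,box,z=None):
    m=np.zeros(mask.shape,np.uint8); x0,y0,x1,y1=box; m[y0:y1,x0:x1]=mask[y0:y1,x0:x1]
    k,l,st,c=cv2.connectedComponentsWithStats(m); i=1+st[1:,4].argmax()
    pts=np.argwhere(l==i)[:,::-1].astype(np.float32); return c[i],st[i],cv2.minAreaRect(pts),pts
E
python3 - <<'E'
from m import *
mx=t["pixels"].max(2); 
R=[]
for nm,bs,bt in(("restL(+y)",(510,365,550,415),(96,230,128,280)),("restR",(400,300,440,345),(202,215,226,262)),("handle",(305,195,335,235),(380,270,396,305))):
    a=blob(s,s["pixels"].max(2)<45,bs)
    for th in (60,):
        b=blob(t,mx<th,bt)
        P,e=cross2(s,a[2][0],t,b[2][0]); R.append(P)
        print(nm,a[0].round(1),a[2],b[0].round(1),b[1],b[2],P.round(4),round(e,4))
    for z in(.145,.150) if 'rest' in nm else (.03,): print("  onz",z,onz(s,*a[2][0],z).round(4),onz(t,*b[2][0],z).round(4))
d=R[0]-R[1];print("rest dist",np.linalg.norm(d),"dir",np.degrees(np.arctan2(d[1],d[0])))
print("spot",cross2(s,(340.4,205.8),t,(385.5,317.1)),onz(s,340.4,205.8,.008),onz(t,385.5,317.1,.008))
# bar light mask
for n,f,bx in(("s",s,(262,180,375,262)),("t",t,(370,225,402,355))):
    p=f["pixels"].astype(int)
    for th in((165,) if n=="s" else (140,150)):
        m=p.min(2)>th; b=blob(f,m,bx); print(n,th,b[1],b[2])
        box=cv2.boxPoints(b[2]); print(np.array([onz(f,*q,.008)[:2] for q in box]).round(4).tolist())
h=cv2.cvtColor(t["pixels"],cv2.COLOR_RGB2HSV)
b=blob(t,(h[...,0]>100)&(h[...,0]<128)&(h[...,1]>110),(295,250,350,310))
print("holder",b[1],b[2],onz(t,*b[2][0],.08)); q=cv2.boxPoints(b[2]); print([onz(t,*x,.08)[:2].round(4) for x in q])
h2=cv2.cvtColor(s["pixels"],cv2.COLOR_RGB2HSV)
b=blob(t,(h[...,0]>20)&(h[...,0]<35)&(h[...,1]>150)&(h[...,2]>110),(310,262,335,290))
print("yellow top",b[0],b[2],onz(t,*b[2][0],.166))
a=blob(s,(h2[...,0]>18)&(h2[...,0]<38)&(h2[...,1]>100),(345,205,380,250));print(a[1],a[2])
np.set_printoptions(linewidth=200); print(s["pixels"][212:226:2,352:374:2,0]); 
print(t["pixels"][288,376:400].tolist())
E
```

```text
restL(+y) [529.5 389.5] ((529.6200561523438, 389.6072082519531), (13.96009635925293, 33.88813400268555), 29.24882698059082) [109.6 256.1] [102 243  14  27 270] ((108.90338134765625, 256.13885498046875), (26.5086612701416, 11.82494068145752), 85.03025817871094) [0.5488 0.3236 0.1466] 0.0014
  onz 0.145 [0.5485 0.3231 0.145 ] [0.5487 0.3251 0.145 ]
  onz 0.15 [0.551  0.3231 0.15  ] [0.548  0.3226 0.15  ]
restR [419.7 321.4] ((419.492919921875, 321.35601806640625), (12.74567985534668, 31.886720657348633), 35.83765411376953) [215.1 237.9] [208 224  14  28 244] ((214.58998107910156, 237.62997436523438), (26.587217330932617, 10.323759078979492), 81.8698959350586) [0.588  0.1233 0.1449] 0.0002
  onz 0.145 [0.5881 0.1233 0.145 ] [0.5879 0.1234 0.145 ]
  onz 0.15 [0.5904 0.1245 0.15  ] [0.5871 0.1221 0.15  ]
handle [319.5 214.8] ((319.5384521484375, 214.80764770507812), (13.035454750061035, 22.74271011352539), 56.3099365234375) [385.6 289.4] [385 280   4  19  40] ((386.5, 289.0), (3.0, 18.0), 0.0) [ 0.5057 -0.2191  0.0308] 0.0048
  onz 0.03 [ 0.5066 -0.2216  0.03  ] [ 0.5042 -0.2173  0.03  ]

[... 1366 characters left out ...]
136 137 141 136 135 133 135 139]
 [132 134 139 136 132 158 144 135 137 138 138]
 [138 138 137 141 172 168 170 140 133 140 136]
 [137 137 165 169 167 167 168 170 141 136 138]
 [139 110 172 168 167 167 167 167 173 141 140]
 [134 110  73 172 168 167 168 173 125 126 138]
 [137  98  86  96 171 171 171  70  74 129 136]]
[[124, 119, 113], [120, 115, 109], [116, 113, 106], [124, 121, 113], [144, 145, 134], [155, 156, 142], [154, 156, 142], [135, 138, 126], [84, 86, 79], [53, 52, 50], [55, 53, 51], [61, 60, 58], [63, 61, 59], [62, 61, 59], [61, 60, 58], [72, 71, 69], [106, 107, 105], [136, 138, 134], [132, 129, 123], [128, 124, 116], [126, 121, 114], [125, 120, 113], [124, 119, 112], [124, 120, 113]]
```

Emit:
jog_arm --pt "0 0 0 -1 1" --pt "0 0 0 -1 1" --pt "0 0 0 -1 1" --pt "0 0 0 -0.97 1" --pt "-1 -1 0 0 1" --pt "-1 -1 0 0 1" --pt "-1 -1 0 0 1" --pt "-1 -1 0 0 1" --pt "-1 -1 0 0 1" --pt "-1 -1 0 0 1" --pt "-1 -1 0 0 1" --pt "-1 -1 0 0 1" --newtons 60

```text
clock: 1.3
position: [0.4496, 0.3349, 0.2312]
tool_rot: [-3.141, -0.0, 3.102]
force: [0.7, 1.3, -0.0]
grip_width: 0.0855
finger_force: 0.0
```

Emit:
jog_arm --pt "-1 -1 0 0 1" --pt "-1 -1 0 0 1" --pt "0 -1 0 0 1" --pt "0 -1 0 0 1" --pt "0 -1 0 0 1" --pt "0 -1 0 0 1" --pt "0 -1 0 0 1" --pt "0 -1 0 0 1" --pt "0 -1 0 0 1" --pt "0 -1 0 0 1" --pt "0 -1 0 0 1" --pt "0 -1 0 0 1"

```text
clock: 2.5
position: [0.4942, -0.0269, 0.2312]
tool_rot: [-3.142, -0.0, 3.102]
force: [0.3, 0.2, -0.6]
grip_width: 0.0854
finger_force: 0.0
```

```bash
cat > go.py <<'E'
import sys
from h import *
# usage: go.py x y z yawdeg -> total units in tool axes
from scipy.spatial.transform import Rotation as Ro
x,y,z,w=map(float,sys.argv[1:5]); o=bot.observe()
R=Ro.from_euler("xyz",o["tool_rot"]); 
dy=(np.radians(w)-o["tool_rot"][2]+np.pi)%(2*np.pi)-np.pi
Rt=Ro.from_euler("xyz",[np.pi,0,np.radians(w)])
D=np.array([x,y,z])-o["position"]
print("t",round(o["clock"],2),"pos",o["position"].round(4),"rpy deg",np.degrees(o["tool_rot"]).round(2),"F",np.round(o["force"],2),"w",round(o["grip_width"],4),"ff",round(o["finger_force"],1),"q",o["qpos"].round(2))
print("turn units",round(-dy/.08,2),"| shift units (axes now)",(R.inv().apply(D)/.03).round(2),"| (axes after turn)",(Rt.inv().apply(D)/.03).round(2))
E
python3 go.py .505 -.2208 .1 177.8
```

```text
t 2.5 pos [ 0.4942 -0.0269  0.2312] rpy deg [-1.8000e+02 -2.0000e-02  1.7775e+02] F [ 0.29  0.23 -0.57] w 0.0854 ff 0.0 q [-0.11  0.32  0.06  1.94 -0.02  0.89  1.49]
turn units -0.01 | shift units (axes now) [-0.61 -6.44  4.37] | (axes after turn) [-0.61 -6.44  4.37]
```

Emit:
jog_arm --pt "-0.1 -1 0 0 1" --pt "-0.1 -1 0 0 1" --pt "-0.1 -1 0 0 1" --pt "-0.1 -1 0 0 1" --pt "-0.1 -1 0 0 1" --pt "-0.1 -1 0 0 1" --pt "0 -0.45 1 0 1" --pt "0 0 1 0 1" --pt "0 0 1 0 1" --pt "0 0 1 0 1" --pt "0 0 0.4 0 1" --pt "0 0 0 0 1"

```text
clock: 3.7
position: [0.5042, -0.2195, 0.0981]
tool_rot: [3.141, -0.003, 3.102]
force: [-0.2, -0.3, 0.1]
grip_width: 0.0852
finger_force: 0.0
```

```bash
python3 go.py .505 -.2208 .017 177.8; python3 - <<'E'
from h import *
f=bot.grab_frame("scene"); save(f,"g.png",(240,140,440,290),4)
E
```

```text
t 3.7 pos [ 0.5042 -0.2195  0.0981] rpy deg [ 1.7996e+02 -1.5000e-01  1.7775e+02] F [-0.19 -0.25  0.08] w 0.0852 ff 0.0 q [ 0.24  0.59  0.09  1.91 -0.09  0.65  1.91]
turn units -0.01 | shift units (axes now) [-0.04 -0.04  2.7 ] | (axes after turn) [-0.03 -0.04  2.7 ]
```

View pics/g.png

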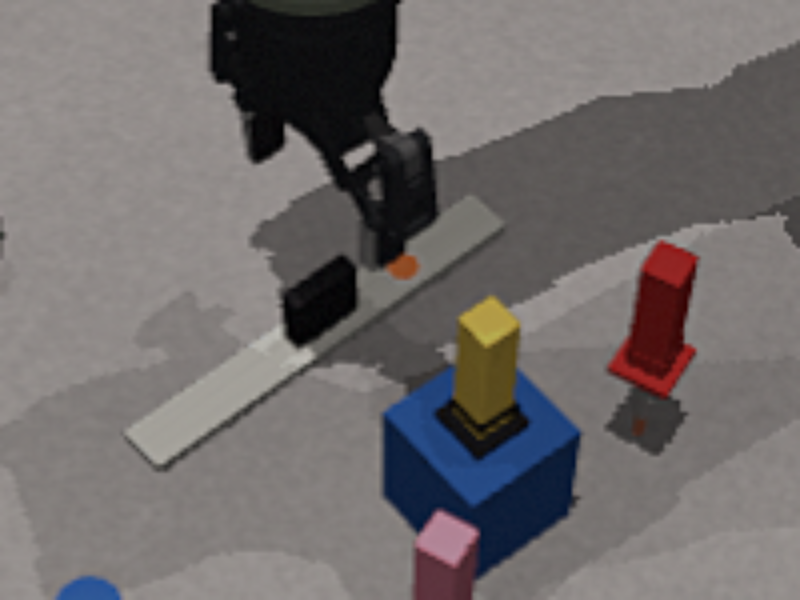

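The open gripper hangs above the bar's handle (handle at crop 320,300), its fingers straddling the bar. The pose agrees with the target, so I go down and close.

Emit:
jog_arm --pt "0 -0.04 0.9 0 1" --pt "0 0 0.9 0 1" --pt "0 0 0.9 0 1" --pt "0 0 0 0 0" --pt "0 0 0 0 0" --pt "0 0 0 0 0" --pt "0 0 0 0 0" --pt "0 0 0 0 0" --pt "0 0 0 0 0" --pt "0 0 0 0 0" --pt "0 0 0 0 0" --pt "0 0 0 0 0" --newtons 60

```text
clock: 4.95
position: [0.5055, -0.2212, 0.0194]
tool_rot: [-3.141, 0.001, 3.102]
force: [-1.7, -0.1, 12.4]
grip_width: 0.0127
finger_force: 58.5
```

```bash
python3 go.py .5684 .2235 .26 101.06
```

```text
t 4.95 pos [ 0.5055 -0.2212  0.0194] rpy deg [-1.7998e+02  8.0000e-02  1.7774e+02] F [-1.72 -0.14 12.36] w 0.0127 ff 58.5 q [ 0.26  0.72  0.07  1.93 -0.1   0.49  1.93]
turn units 16.73 | shift units (axes now) [-1.52 14.89 -8.02] | (axes after turn) [14.14  4.9  -8.02]
```

Emit:
jog_arm --pt "0 0 -0.5 0 0" --pt "0 0 -1 0 0" --pt "0 0 -1 0 0" --pt "0 0 -1 0 0" --pt "0 0 -1 0 0" --pt "0 0 -1 0 0" --pt "0 0 -1 0 0" --pt "0 0 -1 0 0" --pt "0 0 -0.5 1 0" --pt "0 0 0 1 0" --pt "0 0 0 1 0" --pt "0 0 0 1 0"

```text
clock: 6.15
position: [0.5045, -0.2208, 0.2594]
tool_rot: [3.141, 0.001, 2.779]
force: [0.9, 0.6, -2.8]
grip_width: 0.0131
finger_force: 59.4
```

Emit:
jog_arm --pt "0 0 0 1 0" --pt "0 0 0 1 0" --pt "0 0 0 1 0" --pt "0 0 0 1 0" --pt "0 0 0 1 0" --pt "0 0 0 1 0" --pt "0 0 0 1 0" --pt "0 0 0 1 0" --pt "0 0 0 1 0" --pt "0 0 0 1 0" --pt "0 0 0 1 0" --pt "0 0 0 1 0"

```text
clock: 7.35
position: [0.5045, -0.2207, 0.2593]
tool_rot: [3.141, -0.0, 1.819]
force: [-0.2, -0.6, -3.5]
grip_width: 0.013
finger_force: 59.3
```

```bash
python3 go.py .5684 .2235 .26 101.06
```

```text
t 7.35 pos [ 0.5045 -0.2207  0.2593] rpy deg [ 1.7996e+02 -2.0000e-02  1.0422e+02] F [-0.18 -0.55 -3.53] w 0.013 ff 59.3 q [-0.01  0.4   0.42  1.78 -0.19  1.    0.74]
turn units 0.69 | shift units (axes now) [ 1.383e+01  5.700e+00 -1.000e-02] | (axes after turn) [14.12  4.93 -0.02]
```

Emit:
jog_arm --pt "0 0 0 0.69 0" --pt "1 0.3 0 0 0" --pt "1 0.3 0 0 0" --pt "1 0.4 0 0 0" --pt "1 0.4 0 0 0" --pt "1 0.4 0 0 0" --pt "1 0.4 0 0 0" --pt "1 0.4 0 0 0" --pt "1 0.4 0 0 0" --pt "1 0.4 0 0 0" --pt "1 0.4 0 0 0" --pt "1 0.4 0 0 0"

```text
clock: 8.55
position: [0.5637, 0.1286, 0.2594]
tool_rot: [3.141, -0.001, 1.767]
force: [1.2, -0.4, -2.7]
grip_width: 0.0127
finger_force: 59.4
```

Emit:
jog_arm --pt "1 0.4 0 0 0" --pt "1 0.33 0 0 0" --pt "0.6 0 0 0 0" --pt "0.4 0 0 0 0" --pt "0.12 0 0 0 0" --pt "0 0 0 0 0" --pt "0 0 0 0 0"

```text
clock: 9.25
position: [0.5675, 0.222, 0.2586]
tool_rot: [3.141, 0.0, 1.766]
force: [0.3, 1.1, -2.2]
grip_width: 0.0131
finger_force: 59.3
```

```bash
python3 go.py .5684 .2235 .26 101.06; python3 - <<'E'
from h import *
import pickle
fs={n:bot.grab_frame(n) for n in("scene","top")}; pickle.dump(fs,open("f1.pkl","wb"))
A=lambda n,b:cv2.resize(cv2.cvtColor(fs[n]["pixels"],cv2.COLOR_RGB2BGR)[b[1]:b[3],b[0]:b[2]],(600,300),interpolation=cv2.INTER_CUBIC)
cv2.imwrite("pics/h.png",np.vstack([A("scene",(360,260,600,400)),A("top",(60,170,300,290))]))
E
```

```text
t 9.25 pos [0.5675 0.222  0.2586] rpy deg [1.7999e+02 2.0000e-02 1.0116e+02] F [ 0.28  1.06 -2.25] w 0.0131 ff 59.3 q [-0.7   0.49  0.33  1.63 -0.18  1.06 -0.12]
turn units 0.02 | shift units (axes now) [ 0.04  0.04 -0.05] | (axes after turn) [ 0.04  0.04 -0.05]
```

View pics/h.png

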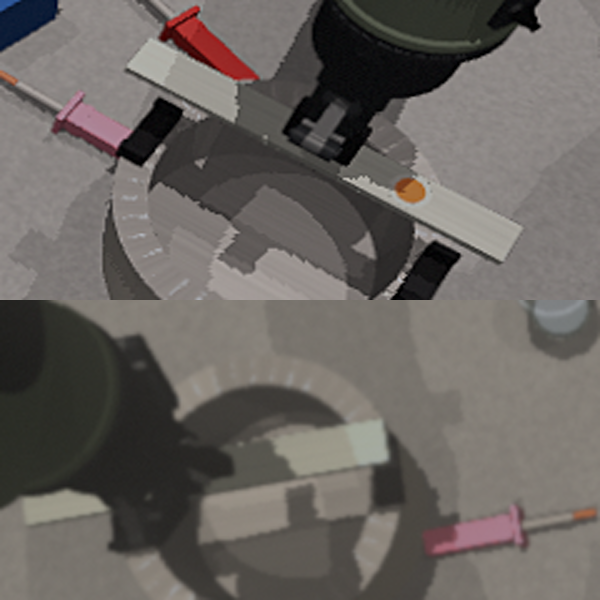

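Here the bar is held level above the bath, with the spot on the +y side. The pink and red look-alikes now lie on the bench. I check the whole view for why, and whether they are in the way.

```bash
python3 - <<'E'
from m import *
f=pickle.load(open("f1.pkl","rb")); save(f["scene"],"s1.png")
g=f["scene"]; gt=f["top"]
print("yellow scene/top old+new pixel expected", proj(g,(.5205,-.082,.166)),proj(gt,(.5205,-.082,.166)))
# bar ends: projected expectation if held exactly (bar z=.2395, top .2475)
c=np.array([.5675,.222]); d=np.array([np.cos(np.radians(101.16)),np.sin(np.radians(101.16))]);n=np.array([d[1],-d[0]])
for a,b in((1,1),(1,-1),(-1,1),(-1,-1)): 
    P=np.r_[c+a*.125*d+b*.015*n,.2472]; print(a,b,proj(g,P).round(1),proj(gt,P).round(1))
P=np.r_[c+.06*d,.2472]; h=cv2.cvtColor(g["pixels"],cv2.COLOR_RGB2HSV)
m=(h[...,0]>8)&(h[...,0]<20)&(h[...,1]>150); k=blob(g,m,(500,320,550,355))
print("spot pred",proj(g,P),"seen",k[0],k[1],"world",onz(g,*k[0],.2472),"pred",P)
E
```

```text
yellow scene/top old+new pixel expected [363.15252887 219.753075  ] [322.19400672 274.14943908]
1 1 [561.4 382.4] [ 68.2 242.3]
1 -1 [569.8 365.9] [ 69.6 259.6]
-1 1 [410.1 290.8] [213.  216.4]
-1 -1 [420.2 277.1] [215.4 233.7]
spot pred [524.16254192 349.2164187 ] seen [523.76041667 348.30208333] [518 343  12  11  96] world [0.55516132 0.27959963 0.2472    ] pred [0.55588703 0.28086543 0.2472    ]
```

View pics/s1.png

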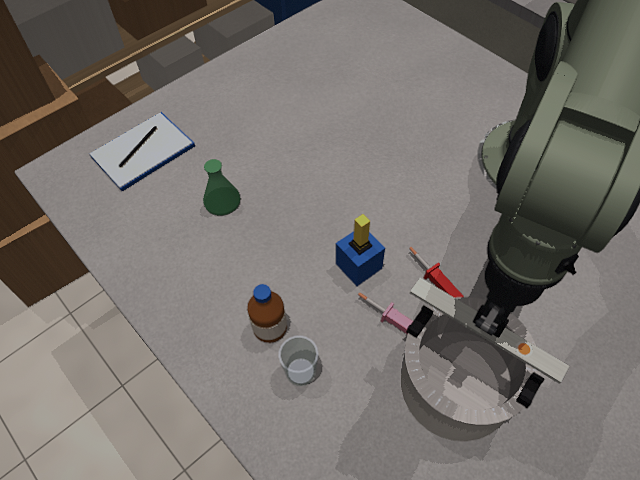

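Red and pink have simply toppled onto the bench, since they stood balanced on their tips (now at 440,278 and 395,315). Both are clear of the rests. Yellow, bottle, beaker and flask are in place, and the held bar matches the prediction within 1–2 mm. I lower it into the rests.

Emit:
jog_arm --pt "0.06 0.06 0.5 0 0" --pt "0 0 1 0 0" --pt "0 0 0.7 0 0" --pt "0 0 0.4 0 0" --pt "0 0 0.2 0 0" --pt "0 0 0.1 0 0" --pt "0 0 0.1 0 0" --pt "0 0 0.05 0 0" --pt "0 0 0 0 0"

```text
clock: 10.25
position: [0.5689, 0.2255, 0.1671]
tool_rot: [3.141, -0.0, 1.767]
force: [-0.4, 0.3, -2.9]
grip_width: 0.0129
finger_force: 59.3
```

```bash
python3 go.py .5684 .2235 .1644 101.06
```

```text
t 10.25 pos [0.5689 0.2255 0.1671] rpy deg [ 1.7997e+02 -1.0000e-02  1.0125e+02] F [-0.4   0.33 -2.87] w 0.0129 ff 59.3 q [-0.68  0.59  0.3   1.71 -0.22  0.87 -0.09]
turn units 0.04 | shift units (axes now) [-0.06 -0.03  0.09] | (axes after turn) [-0.06 -0.03  0.09]
```

Emit:
jog_arm --pt "0 0 0.06 0 0" --pt "0 0 0.04 0 0" --pt "0 0 0 0 0"

```text
clock: 10.55
position: [0.5689, 0.2256, 0.1645]
tool_rot: [3.141, -0.0, 1.767]
force: [-3.2, -0.2, 6.2]
grip_width: 0.0133
finger_force: 60.7
```

Emit:
jog_arm --pt "0 0 0 0 0.3" --pt "0 0 0 0 0.6" --pt "0 0 0 0 1" --pt "0 0 0 0 1" --pt "0 0 0 0 1" --pt "0 0 -0.5 0 1" --pt "0 0 -1 0 1" --pt "0 0 -1 0 1" --pt "0 0 -1 0 1" --pt "0 0 -1 0 1" --pt "0 0 0 0 1"

```text
clock: 11.65
position: [0.5702, 0.2257, 0.3039]
tool_rot: [3.135, -0.002, 1.767]
force: [0.4, -0.4, -1.4]
grip_width: 0.0854
finger_force: 0.0
```

```bash
python3 go.py .5205 -.082 .27 85.5
```

```text
t 11.65 pos [0.5702 0.2257 0.3039] rpy deg [ 1.7965e+02 -1.0000e-01  1.0123e+02] F [ 0.41 -0.41 -1.4 ] w 0.0854 ff 0.0 q [-0.71  0.45  0.34  1.56 -0.16  1.15 -0.13]
turn units 3.43 | shift units (axes now) [-9.74 -3.63  1.09] | (axes after turn) [-10.36  -0.85   1.13]
```

Emit:
jog_arm --pt "0 0 0 0.9 1" --pt "0 0 0 0.9 1" --pt "0 0 0 0.9 1" --pt "0 0 0 0.8 1" --pt "-1 -0.1 0.1 0 1" --pt "-1 -0.1 0.1 0 1" --pt "-1 -0.1 0.1 0 1" --pt "-1 -0.1 0.1 0 1" --pt "-1 -0.1 0.1 0 1" --pt "-1 -0.1 0.1 0 1" --pt "-1 -0.1 0.1 0 1" --pt "-1 -0.1 0.1 0 1"

```text
clock: 12.85
position: [0.5243, -0.0129, 0.2753]
tool_rot: [3.141, -0.0, 1.487]
force: [0.5, -0.7, 0.5]
grip_width: 0.0856
finger_force: 0.0
```

```bash
python3 go.py .5205 -.082 .121 85; python3 - <<'E'
from m import *
f={n:bot.grab_frame(n) for n in("scene","top")}; pickle.dump(f,open("f2.pkl","wb"))
A=lambda n,b:cv2.resize(cv2.cvtColor(f[n]["pixels"],cv2.COLOR_RGB2BGR)[b[1]:b[3],b[0]:b[2]],(600,300),interpolation=cv2.INTER_CUBIC)
cv2.imwrite("pics/i.png",np.vstack([A("scene",(340,240,600,430)),A("top",(80,170,380,320))]))
g=f["scene"];h=cv2.cvtColor(g["pixels"],cv2.COLOR_RGB2HSV)
for n in f:
    h=cv2.cvtColor(f[n]["pixels"],cv2.COLOR_RGB2HSV); m=(h[...,0]>8)&(h[...,0]<20)&(h[...,1]>150)&(h[...,2]>110)
    u,v=proj(f[n],(.557,.282,.153)).astype(int); k=blob(f[n],m,(u-18,v-18,u+18,v+18)); print(n,(u,v),k[0],k[1],onz(f[n],*k[0],.153))
E
```

```text
t 12.85 pos [ 0.5243 -0.0129  0.2753] rpy deg [ 1.7997e+02 -2.0000e-02  8.5200e+01] F [ 0.53 -0.73  0.45] w 0.0856 ff 0.0 q [-0.45  0.34  0.47  1.83 -0.18  1.01  0.01]
turn units 0.04 | shift units (axes now) [-2.31  0.06  5.14] | (axes after turn) [-2.31  0.07  5.14]
scene (np.int64(507), np.int64(373)) [507.77333333 373.68      ] [503 369  10  10  75] [0.55674244 0.28320844 0.153     ]
top (np.int64(129), np.int64(251)) [127.82608696 251.7173913 ] [124 248   8   8  46] [0.55677419 0.2851625  0.153     ]
```

View pics/i.png

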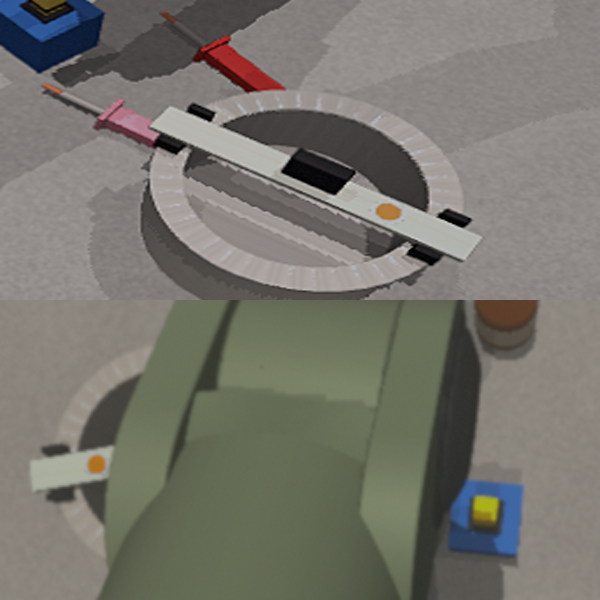

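The bar sits between the cheeks of both rests with similar overhang at each end, and its spot is measured at (0.5568, 0.284). The yellow probe is still upright in the holder. Now I reach it.

Emit:
jog_arm --pt "-1 0.03 0 0.04 1" --pt "-0.9 0.03 0.3 0 1" --pt "-0.41 0 0.7 0 1" --pt "0 0 1 0 1" --pt "0 0 0.7 0 1" --pt "0 0 0 0 1"

```text
clock: 13.55
position: [0.5195, -0.0804, 0.1921]
tool_rot: [-3.138, 0.0, 1.484]
force: [0.6, 1.1, 0.6]
grip_width: 0.0856
finger_force: 0.0
```

```bash
python3 go.py .5205 -.082 .121 85
```

```text
t 13.55 pos [ 0.5195 -0.0804  0.1921] rpy deg [-1.798e+02  1.000e-02  8.503e+01] F [0.56 1.09 0.6 ] w 0.0856 ff 0.0 q [-0.29  0.45  0.45  1.92 -0.26  0.83  0.2 ]
turn units 0.01 | shift units (axes now) [-0.05  0.04  2.37] | (axes after turn) [-0.05  0.04  2.37]
```

Emit:
jog_arm --pt "-0.05 0.03 0.8 0 1" --pt "0 0 0.9 0 1" --pt "0 0 0.67 0 1" --pt "0 0 0 0 1" --pt "0 0 0 0 0" --pt "0 0 0 0 0" --pt "0 0 0 0 0" --pt "0 0 0 0 0" --pt "0 0 0 0 0" --pt "0 0 0 0 0" --pt "0 0 0 0 0" --pt "0 0 0 0 0" --newtons 60

```text
clock: 14.75
position: [0.5219, -0.0824, 0.1234]
tool_rot: [3.14, -0.0, 1.484]
force: [-0.3, 0.8, 9.0]
grip_width: 0.0216
finger_force: 58.7
```

```bash
python3 go.py .5205 -.082 .121 85
```

```text
t 14.75 pos [ 0.5219 -0.0824  0.1234] rpy deg [ 1.7993e+02 -1.0000e-02  8.5020e+01] F [-0.26  0.75  9.02] w 0.0216 ff 58.7 q [-0.24  0.55  0.39  1.97 -0.32  0.68  0.26]
turn units 0.0 | shift units (axes now) [ 0.01 -0.05  0.08] | (axes after turn) [ 0.01 -0.05  0.08]
```

Emit:
jog_arm --pt "0 0 -0.4 0 0" --pt "0 0 -0.8 0 0" --pt "0 0 -1 0 0" --pt "0 0 -1 0 0" --pt "0 0 -1 0 0" --pt "0 0 -1 0 0" --pt "0 0 -1 0 0" --pt "0 0 -0.8 0 0" --pt "0 0 0 0 0"

```text
clock: 15.65
position: [0.5221, -0.0829, 0.3362]
tool_rot: [3.137, -0.001, 1.483]
force: [0.4, -0.2, -2.3]
grip_width: 0.0218
finger_force: 59.3
```

```bash
python3 go.py .5568 .2842 .33 85; python3 - <<'E'
from m import *
f={n:bot.grab_frame(n) for n in("scene","top")}; pickle.dump(f,open("f3.pkl","wb"))
save(f["scene"],"j.png",(320,80,520,230),4)
o=bot.observe(); T=o["position"]
for k in(.0434+.0214,): print(proj(f["scene"],T+[0,0,.0426]),"tip pred",proj(f["scene"],T-[0,0,.1084]),"flange",proj(f["scene"],T-[0,0,.0434]))
E
```

```text
t 15.65 pos [ 0.5221 -0.0829  0.3362] rpy deg [ 1.7974e+02 -3.0000e-02  8.5000e+01] F [ 0.35 -0.23 -2.35] w 0.0218 ff 59.3 q [-0.36  0.29  0.52  1.74 -0.16  1.15  0.12]
turn units -0.0 | shift units (axes now) [12.29  0.08  0.21] | (axes after turn) [12.29  0.08  0.21]
[368.80815027 139.78441509] tip pred [364.22625392 200.27508263] flange [366.05399619 176.23039502]
```

View pics/j.png

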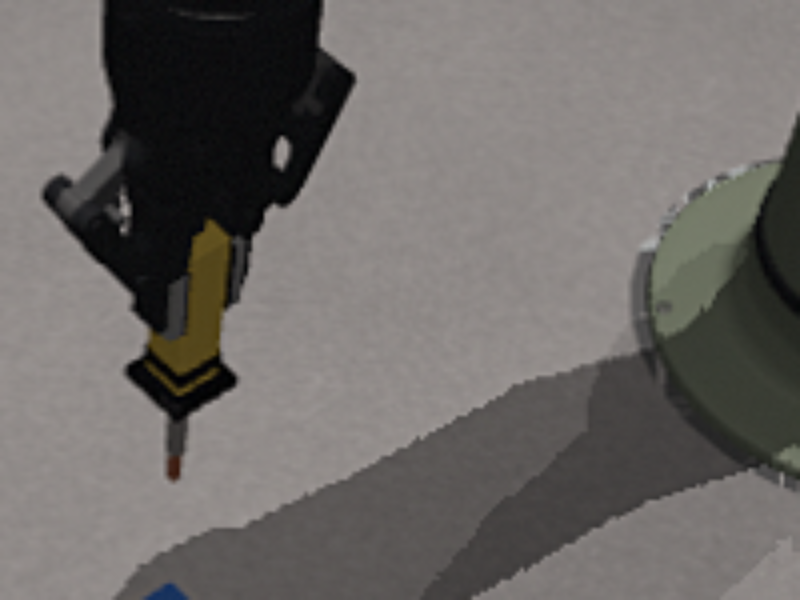

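The probe is held upright, with its tip at image (363,200) against the predicted (364,200), so the grasp is good. I carry it over the spot.

Emit:
jog_arm --pt "0.5 0 0 0 0" --pt "1 0 0 0 0" --pt "1 0 0 0 0" --pt "1 0 0 0 0" --pt "1 0 0 0 0" --pt "1 0 0 0 0" --pt "1 0 0 0 0" --pt "1 0 0 0 0" --pt "1 0 0 0 0" --pt "1 0 0 0 0" --pt "1 0 0 0 0" --pt "1 0 0 0 0"

```text
clock: 16.95
position: [0.5508, 0.2622, 0.3315]
tool_rot: [-3.14, 0.001, 1.484]
force: [1.2, -0.8, -1.6]
grip_width: 0.0208
finger_force: 59.2
```

Emit:
jog_arm --pt "0.5 0.08 0 0 0" --pt "0.29 0 0.5 0 0" --pt "0 0 0.8 0 0" --pt "0 0 0.5 0 0" --pt "0 0 0 0 0" --pt "0 0 0 0 0"

```text
clock: 17.55
position: [0.5559, 0.2837, 0.2784]
tool_rot: [-3.141, 0.001, 1.483]
force: [0.9, -1.0, -1.1]
grip_width: 0.0212
finger_force: 59.0
```

```bash
python3 go.py .5568 .2842 .2614 85; python3 - <<'E'
from m import *
f=bot.grab_frame("scene"); save(f,"k.png",(430,280,570,385),5)
T=bot.observe()["position"]; P=T-[0,0,.1084]
print("tip pred",P,proj(f,P),(proj(f,P)-[430,280])*5,"spot px crop",(proj(f,(.5568,.2842,.153))-[430,280])*5)
E
```

```text
t 17.55 pos [0.5559 0.2837 0.2784] rpy deg [-1.7998e+02  5.0000e-02  8.4960e+01] F [ 0.85 -1.   -1.11] w 0.0212 ff 59.0 q [-0.81  0.5   0.37  1.56 -0.2   1.12 -0.49]
turn units -0.01 | shift units (axes now) [0.02 0.03 0.57] | (axes after turn) [0.02 0.03 0.57]
tip pred [0.5561121  0.28397026 0.170665  ] [511.421779   369.76857656] [407.10889499 448.84288278] spot px crop [391.23293577 470.68952098]
```

View pics/k.png

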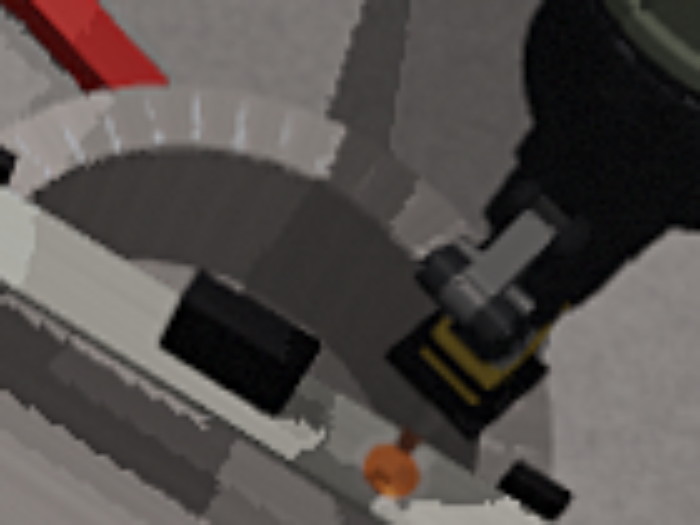

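The tip at (407,446) in the crop matches the prediction and hangs just above the orange spot (391,470). I lower it in small steps.

Emit:
jog_arm --pt "0.02 0.03 0.2 0 0" --pt "0 0 0.2 0 0" --pt "0 0 0.1 0 0" --pt "0 0 0 0 0" --pt "0 0 0 0 0"

```text
clock: 18.1
position: [0.5567, 0.2852, 0.2637]
tool_rot: [-3.142, 0.0, 1.484]
force: [0.5, -0.0, -1.7]
grip_width: 0.0216
finger_force: 59.0
```

Emit:
jog_arm --pt "0 0 0.05 0 0" --pt "0 0 0.05 0 0" --pt "0 0 0 0 0"

```text
clock: 18.4
position: [0.5568, 0.2852, 0.2606]
tool_rot: [3.141, -0.0, 1.484]
force: [0.5, -0.5, -1.4]
grip_width: 0.0212
finger_force: 59.2
```

Emit:
jog_arm --pt "0 0 0.05 0 0" --pt "0 0 0.05 0 0" --pt "0 0 0 0 0"

```text
clock: 18.7
position: [0.5568, 0.2852, 0.2576]
tool_rot: [3.142, -0.0, 1.484]
force: [-0.0, 0.9, 1.1]
grip_width: 0.0215
finger_force: 59.3
```

```bash
python3 go.py .5568 .2842 .2564 85
```

```text
t 18.7 pos [0.5568 0.2852 0.2576] rpy deg [180.    -0.    85.02] F [-0.    0.89  1.11] w 0.0215 ff 59.3 q [-0.81  0.52  0.36  1.58 -0.2   1.07 -0.48]
turn units 0.0 | shift units (axes now) [-0.03  0.    0.04] | (axes after turn) [-0.03  0.    0.04]
```

```bash
cat > avg.py <<'E'
from m import *
F=[]
for i in range(14): f=bot.grab_frame("scene"); o=bot.observe(); F.append(np.r_[o["force"],o["position"]])
F=np.array(F); print(o["clock"],F.mean(0).round(4),F.std(0).round(3))
save(f,"l.png",(430,280,570,385),5)
E
python3 avg.py
```

```text
19.4 [0.8523 0.2396 0.319  0.5568 0.2852 0.2577] [0.576 0.322 0.411 0.    0.    0.   ]
```

View pics/l.png

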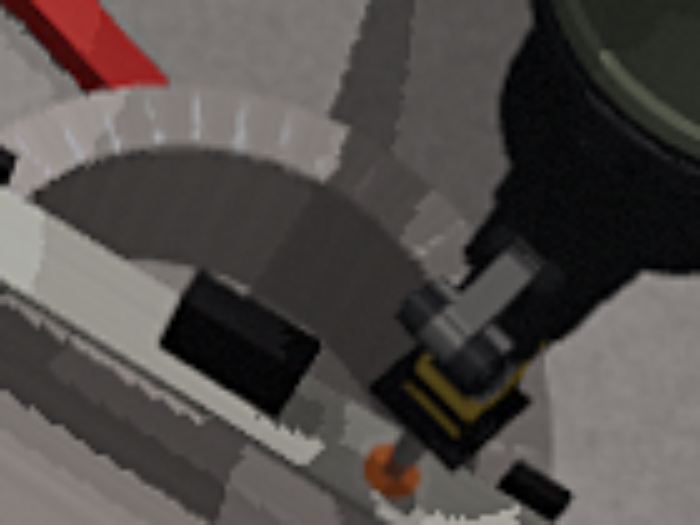

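The tip rests on the orange spot (about 393,470). The force change is about 1.8 N, so I press 1.5 mm further.

Emit:
jog_arm --pt "0 0 0.05 0 0" --pt "0 0 0 0 0" --pt "0 0 0 0 0" --pt "0 0 0 0 0"

```text
clock: 19.8
position: [0.5567, 0.2852, 0.2562]
tool_rot: [3.142, 0.0, 1.484]
force: [0.7, 0.5, 1.5]
grip_width: 0.021
finger_force: 59.3
```

```bash
sed -i 's/^save.*//' avg.py; python3 avg.py
```

```text
20.5 [0.8909 0.5006 0.8325 0.5567 0.2852 0.2562] [0.424 0.42  0.425 0.    0.    0.   ]
```

```bash
python3 -c "
from workcell import bot
print(bot.job_done())"
```

```text
the job is handed in; nothing more can be done
None
```

The bar sits in both rests, let go. The probe is held upright on the orange spot at about 2.2 N (roughly 4–5 mm in), and the job was handed in at about 20.5 s with no verdict returned; the pink and red look-alikes toppled early on (cause not established), and the bottle, beaker and flask looked in place when last checked at 9 s.

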